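# Scoop the round wax tablets into the waste pot

## Robot

A 6-joint arm with a two-finger parallel gripper is mounted at the origin on a cart in front of the work surface, level with it; the furniture and walls round the work are solid. World frame = base frame: x ahead of the robot, y to its left, z up, the work surface at z = 0. Lengths are in m, angles in rad, forces in N, time in s.
With the tool pointing down it reaches from about 0.2 to 0.875 m from the base axis. Payload 3.4 kg.
Tool frame: the origin (TCP) lies at the very end of the fingers, on their centre line; the grasp point (between the pads) lies 19 mm behind it; z points along the fingers, y is the line along which they close (so a half turn about z gives the same grasp; the last joint's range is limited). The gripper opens to 94 mm and grips with 3 to 60 N. Pads are 16 mm wide; open, the fingers measure 119 mm over their backs; the gripper's body (75 mm by 177 mm) begins 78 mm behind the grasp point.
Start: joints at [-1.27, 0.276, 1.505, -0, 1.361, -0.121], TCP at [0.235, -0.525, 0.205] pointing down, gripper open.
Joint ranges: [-2.89, 2.89], [-0.75, 2.08], [0.22, 2.7], [-1.18, 4.32], [0.11, 2.71], [-2.7, 2.7]. Speed limits (rad/s): [2.57, 2.57, 3.14, 3.14, 3.14, 3.14].

## Interface

Orientations are given as a unit quaternion [x, y, z, w].
In Python, from cell import arm, cams, search_frame, trace, spot_point gives the robot as it stands.
- The arm moves only by the tool apply_moves, never from a script. Its argument "steps" is a list of rows, each a list of 6 numbers: the shift along the world's x, y, z in cm, then the turn, a rotation vector about the world's x, y, z in rad. In form: [[x, y, z, ax, ay, az], ...]. A call has 1 to 20 rows; each row shifts and turns the commanded pose from where the row before left it; what a row does not reach is not made up. A row lasts 1/8 s, in which the tool goes at most 62.5 mm and 10.7 degrees, less where a joint would pass 70% of its speed; a pose out of reach is approached as far as the arm can. A call with a gripper value outside its range is refused whole. "jaw" is the opening, from 0 (shut) to 1 (fully open), set as the call begins (left out, the last holds). The fingers move at their own pace and stop on an object; the grip force is fixed at half the most. Time passes only in rows, so rows that do not move let the fingers close. It gives the time, the measured TCP pose, the force, the opening and the grip force at its end, in the units of the state.
- arm.get_obs(): the state, without advancing time (a new reading comes with each control period).
- cams.camera(name): name is "side" or "top"; returns a dict with "pixels" (420x560x3 uint8, blue, green, red), "fx", "fy", "cx", "cy" (pixels), "extrinsics" (4x4, takes a point from camera to world coordinates). Camera axes: x right, y down, z forward; pixel columns grow to the right and rows downward; lengths in m; the calibration is good to about 2 mm. A picture is of the moment at which its call begins. There is no depth.
- arm.job_done(): hands the job in; it is judged then, once.
Trained networks look in a picture, given as the dict that the camera call returned (one of the last four; its "shot" number tells which), for a name from the list of things; names that differ only in an ending like _2 or _b are one class to them, and where a whole thing is asked for, a point or a joint stands for the part that bears it (a point fixed in the world has none). Each returns a list of dicts, best first, with "confidence" (0 to 1); they miss things now and then, are a little off and sometimes report something else, mostly with a low value. They report only what shows in the picture. A call takes as long as a camera call.
- search_frame(picture, name): "centre" ([x, y, z] in m, in world coordinates, good to about 4 mm: the middle of the surface that is visible of it).
- trace(picture, name): "region" (420x560 bool, what is visible of it).
- spot_point(picture, name): "centre" ([x, y, z] in m, in world coordinates, good to about 4 mm: a listed point, or the origin of a listed thing).
The state is a dict: "time": time; "q": joint angles; "joint_velocities": joint speeds; "effort": joint torques, N m; "tcp_pos": TCP position; "ee_rot": TCP orientation; "force": force on the tool from outside, world axes, zero at the start; "torque": the same for the moment, N m; "grip_width": finger opening in m; "grasp_force": force on a finger pad.
Only numpy, scipy, OpenCV 4.12 (cv2) and the standard library are available. Lean on these libraries where they do the work, as an engineer would, in place of code of your own. Each camera call takes 0.05 s, during which the arm holds its last target. There are 200 camera calls.

## Task

Of the two steel trays, one holds three round wax tablets and the other three square wax blocks. Using the hand scoop, never your fingers, scoop the round tablets out of their tray and tip all three into the blue waste pot, keeping the pot upright where it stands. Leave the square blocks in their tray and the things around the work undisturbed, and finish with the scoop standing on its flat bottom on the worktop, let go.

Things in the scene. Friction and masses are not known exactly. Their poses are not given: they have to be found in the camera images.
- tablet_1: loose round wax tablet, ivory, 20 mm across and 12 mm thick, domed on both faces (flat only 10 mm across, the bevel reaching full width 4 mm up), slippery; origin at the centre of its underside, z through its thickness; starts flat in tray_round
- tablet_2: loose round wax tablet, ivory, 20 mm across and 12 mm thick, domed on both faces (flat only 10 mm across, the bevel reaching full width 4 mm up), slippery; origin at the centre of its underside, z through its thickness; starts flat in tray_round
- tablet_3: loose round wax tablet, ivory, 20 mm across and 12 mm thick, domed on both faces (flat only 10 mm across, the bevel reaching full width 4 mm up), slippery; origin at the centre of its underside, z through its thickness; starts flat in tray_round
- block_1: loose square wax block, ivory, slippery, 18 x 18 x 12 mm; origin at the centre of its underside; lies in tray_square and stays there
- block_2: loose square wax block, ivory, slippery, 18 x 18 x 12 mm; origin at the centre of its underside; lies in tray_square and stays there
- block_3: loose square wax block, ivory, slippery, 18 x 18 x 12 mm; origin at the centre of its underside; lies in tray_square and stays there
- tray_round: the tray that holds the round tablets: fixed steel tray, 147 long, 67 wide, 30 mm high, open at its -x end, walls and floor 3 mm; inner width 61 mm; end wall's inner face at x = +72 mm, with the two inner corners there cut off at 45 degrees (10 mm). Origin under its centre, on the worktop; x runs from open end to end wall, z up
- tray_square: the tray that holds the square blocks: fixed steel tray, 147 long, 67 wide, 30 mm high, open at its -x end, walls and floor 3 mm; inner width 61 mm; end wall's inner face at x = +72 mm, with the two inner corners there cut off at 45 degrees (10 mm). Origin under its centre, on the worktop; x runs from open end to end wall, z up
- scoop: loose hand scoop, 0.15 kg. Aluminium bowl: flat bottom 2 mm thick, x = -33 to +35 mm, 55 mm wide (front 10 mm tapers to a 40 mm lip); sides 2 mm thick, 24 mm high at the back, 12 mm at the front, ending 18 mm behind the lip; back wall 30 mm high. Grey handle at the back. Origin: centre of the underside; x towards the lip, z up. Starts standing on the worktop
- scoop_grip (a point): middle of the scoop's handle, best gripped here across its thickness (scoop y), at x = -61, z = 70 mm in the scoop's frame. The handle is a flat bar 14 mm thick (y), 26 mm wide, 92 mm long, rising from the bowl's back (x = -36, z = 16 mm) up and backwards, leaning 25 degrees from vertical towards -x, to about z = 105 mm
- scoop_lip (a point): middle of the scoop's lip, lower edge; x = +35, z = 0 mm in the scoop's frame
- waste_pot: loose blue round pot, open at the top, 124 mm across its rim, 124 mm high, about 106 mm wide inside below the rim and 80 mm at the floor; 0.35 kg. Origin: centre of its underside
- timer: bystander: white lab timer, 66 x 66 x 20 mm; origin under its centre
- white_bottle: bystander: white screw-cap bottle, 48 mm across, 98 mm high; origin under its centre
- small_bottle: bystander: small screw-cap bottle with a yellow cap, 35 mm across, 60 mm high; origin under its centre
- carton: bystander: small upright carton, 52 x 53 x 110 mm; origin under its centre

How it is judged:
By the outcome, as a careful person would: the job done as asked, in the order asked, and still so for the second after the job is handed in, with the robot touching nothing.
It also fails if it takes over 66 s, if anything falls off the work surface, if the arm or the gripper's body presses on something with over 40 N, if the wrist force passes 120 N, or if a joint passes its speed limit or range.

## Working session

There is one attempt and no reset: what is moved stays moved. The work goes in short steps, Python scripts to look and compute and a tool call to move; the robot and the scene stay as the last step left them, time stands still between calls to the robot, and variables do not carry over. Pictures are saved under pics/ and viewed, at most 10 in all, crops included, and the job is handed in when it is done.

Besides the shell and the picture viewer there is one more tool, called after "Emit:" as name(argument=value, ...), one argument or row to a line, values as JSON. apply_moves: Moves the arm, as the interface text tells. Its arguments: {"type":"object","properties":{"steps":{"type":"array"},"jaw":{"type":"number"}},"required":["steps"]}

```bash
mkdir -p pics; ls; cat > a.py <<'E'
from cell import arm,cams,search_frame,trace,spot_point
import cv2,numpy as np
P={n:cams.camera(n) for n in("side","top")}
for n,p in P.items():
    cv2.imwrite(f"pics/{n}0.png",p["pixels"]); print(n,np.round(p["extrinsics"],3).tolist(),p["fx"],p["cx"],p["cy"])
    for t in ["tablet_1","block_1","tray_round","tray_square","scoop","scoop_grip","scoop_lip","waste_pot","timer","white_bottle","small_bottle","carton"]:
        print(t,[(np.round(r["centre"],3).tolist(),round(r["confidence"],2)) for r in spot_point(p,t)][:4])
o=arm.get_obs();print(o)
E
python3 a.py
```

```text
pics
side [[0.955, -0.21, 0.211, 0.187], [-0.298, -0.634, 0.714, -1.151], [-0.016, -0.744, -0.668, 1.189], [0.0, 0.0, 0.0, 1.0]] 500.12597838954974 283.26340049533593 210.54490938159643
tablet_1 []
block_1 [([0.613, 0.088, 0.006], 0.6), ([0.562, 0.092, 0.004], 0.46)]
tray_round [([0.572, -0.053, -0.0], 0.84)]
tray_square [([0.555, 0.08, -0.002], 0.83)]
scoop [([0.467, 0.266, 0.001], 0.79), ([0.556, 0.082, -0.001], 0.21)]
scoop_grip [([0.409, 0.24, 0.074], 0.77)]
scoop_lip [([0.498, 0.275, -0.005], 0.67), ([0.561, 0.091, 0.006], 0.44)]
waste_pot [([0.467, -0.207, -0.004], 0.95)]
timer [([0.469, 0.518, -0.002], 0.68), ([0.557, 0.08, -0.005], 0.2)]
white_bottle [([0.48, 0.419, 0.001], 0.5)]
small_bottle [([0.586, 0.097, -0.001], 0.35)]
carton [([0.47, 0.516, 0.001], 0.2)]
top [[0.007, -0.998, 0.062, 0.418], [-1.0, -0.008, -0.01, 0.022], [0.011, -0.062, -0.998, 1.538], [0.0, 0.0, 0.0, 1.0]] 438.0833753935374 282.3602900196726 209.1231966996639
tablet_1 [([0.6, -0.044, 0.004], 0.6), ([0.632, -0.059, 0.006], 0.5)]
block_1 [([0.59, 0.092, -0.0], 0.61), ([0.607, 0.088, 0.004], 0.57), ([0.558
[... 606 characters left out ...]
'q': array([-1.26997701e+00,  2.75910923e-01,  1.50488299e+00, -5.00057436e-07,
        1.36068561e+00, -1.21026272e-01]), 'joint_velocities': array([ 1.50956282e-03,  7.11637896e-05, -1.49632971e-04,  6.25068800e-04,
        7.32165378e-04, -4.93788266e-04]), 'effort': array([ 1.19969623e-03, -4.04471970e+01, -2.37497628e+01,  7.03117624e-02,
        2.46164325e-02, -9.14031858e-06]), 'tcp_pos': array([ 0.23542706, -0.52464964,  0.20549357]), 'ee_rot': array([9.77838120e-01, 2.09362382e-01, 4.83487772e-06, 5.63615710e-05]), 'force': array([-0.67534981, -0.50301094, -0.08236366]), 'torque': array([-0.02232668, -0.03099964,  0.01509364]), 'grasp_force': 0.0, 'grip_width': 0.09356152452159244}
```

```bash
python3 -c "
import cv2
a=cv2.imread('pics/top0.png');cv2.imwrite('pics/topc.png',cv2.resize(a[60:260,120:390],None,fx=2.96,fy=2.96,interpolation=cv2.INTER_CUBIC)[:600,:800])"
```

```text
(no output)
```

View pics/topc.png

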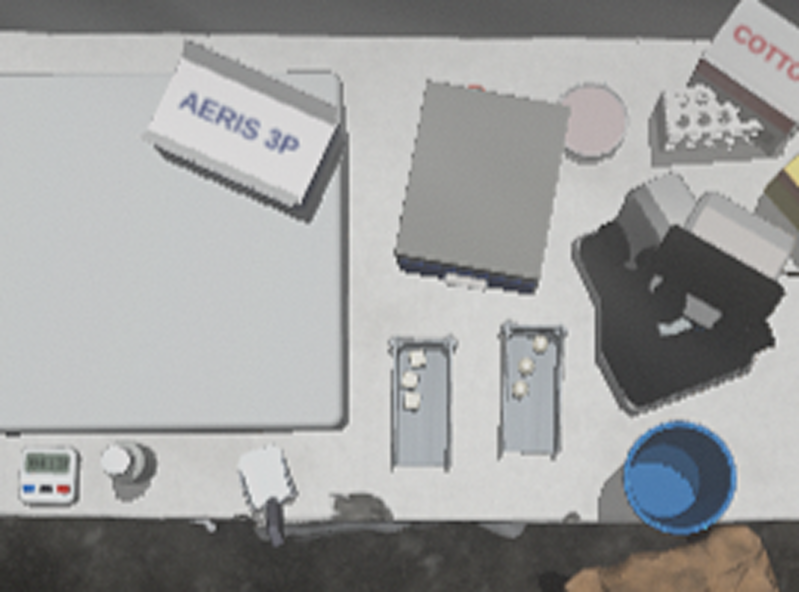

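View pics/side0.png

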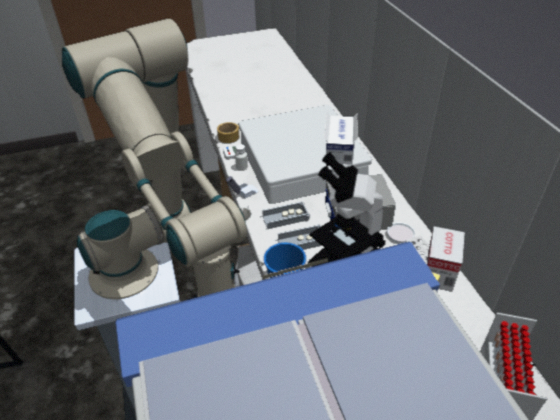

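```bash
cat > h.py <<'E'
from cell import arm,cams,search_frame,trace,spot_point
import cv2,numpy as np
from scipy.optimize import minimize
def proj(p,X):
    T=np.linalg.inv(p["extrinsics"]);c=X@T[:3,:3].T+T[:3,3]
    return np.c_[p["fx"]*c[:,0]/c[:,2]+p["cx"],p["fy"]*c[:,1]/c[:,2]+p["cy"]]
def place(L,x,y,a,z=0):
    c,s=np.cos(a),np.sin(a);return L@np.array([[c,s,0],[-s,c,0],[0,0,1]])+[x,y,z]
def mask(p,parts,S=8):
    # coverage mask of union of convex hulls, antialiased
    m=np.zeros((420,560),np.uint8)
    for L in parts:
        h=cv2.convexHull(proj(p,L).astype(np.float32))
        cv2.fillConvexPoly(m,np.round(h*256).astype(np.int32),255,cv2.LINE_AA,8)
    return m/255.
def box(x0,x1,y0,y1,z0,z1): return np.array([[x,y,z] for x in(x0,x1) for y in(y0,y1) for z in(z0,z1)])/1000.
TRAY=[box(-72,75,-33.5,33.5,0,30)]
u=np.array([-np.sin(np.radians(25)),np.cos(np.radians(25))]);v=np.array([u[1],-u[0]])
H=np.array([[*(np.array([-61,70])+a*u+b*v),0] for a in(-55,39) for b in(-13,13)])
H=np.array([[h[0],y,h[1]] for h in H for y in(-7,7)])/1000.
SCOOP=[np.vstack([box(-33,-32,-27.5,27.5,0,24),box(16,17,-27.5,27.5,0,12),box(34,35,-20,20,0,2),box(24,25,-27.5,27.5,0,2)]),H]
def fit(p,name,parts,g):
    r=trace(p,name)
    if not r: return None
    M=r[0]["region"].astype(float)
    f=lambda q:np.sum((mask(p,[place(L,q[0]/100,q[1]/100,q[2]/10) for L in parts])-M)**2)
    g=np.array([g[0]*100,g[1]*100,g[2]*10]);best=None
    for da in(-1,0,1):
        s=minimize(f,g+[0,0,da],method="Nelder-Mead",options=dict(initial_simplex=g+[0,0,da]+np.array([[0,0,0],[.6,0,0],[0,.6,0],[0,0,.8]]),maxiter=150))
        if best is None or s.fun<best.fun: best=s
    return [round(float(t),4) for t in best.x/[100,100,10]],round(best.fun,1),M.sum(),round(r[0]["confidence"],2)
E
cat > b.py <<'E'
from h import *
for n in("top","side"):
    p=cams.camera(n)
    print(n,"TR",fit(p,"tray_round",TRAY,(.57,-.05,0)));print("TS",fit(p,"tray_square",TRAY,(.556,.077,0)));print("SC",fit(p,"scoop",SCOOP,(.467,.264,.36)))
    for t in("tablet_1","scoop","scoop_grip","scoop_lip","tray_round"): print(t,[(np.round(r["centre"],3).tolist(),round(r["confidence"],2)) for r in spot_point(p,t)][:3])
E
python3 b.py; python3 -c "
import cv2
a=cv2.imread('pics/side0.png');cv2.imwrite('pics/sidec.png',cv2.resize(a[110:270,210:410],None,fx=3.7,fy=3.7,interpolation=cv2.INTER_CUBIC)[:600,:800])"
```

```text
top TR ([0.5743, -0.0535, -0.0296], np.float64(107.3), np.float64(796.0), 0.67)
TS ([0.5554, 0.0755, 0.0113], np.float64(177.8), np.float64(712.0), 0.85)
SC ([0.4691, 0.2608, 0.3657], np.float64(51.9), np.float64(403.0), 0.6)
tablet_1 [([0.468, 0.263, 0.002], 0.73), ([0.631, -0.058, 0.002], 0.57), ([0.577, -0.037, 0.004], 0.45)]
scoop [([0.468, 0.261, -0.001], 0.8)]
scoop_grip [([0.412, 0.243, 0.068], 0.6)]
scoop_lip [([0.502, 0.278, -0.002], 0.66), ([0.631, -0.058, 0.005], 0.58)]
tray_round [([0.604, -0.042, 0.006], 0.72), ([0.568, -0.046, 0.003], 0.6)]
side TR ([0.5726, -0.0479, -0.0311], np.float64(439.2), np.float64(590.0), 0.57)
TS ([0.5586, 0.0792, -0.0348], np.float64(135.1), np.float64(819.0), 0.57)
SC ([0.4702, 0.2664, 0.5259], np.float64(49.0), np.float64(339.0), 0.52)
tablet_1 [([0.587, 0.096, 0.005], 0.57), ([0.573, -0.035, 0.005], 0.47), ([0.486, 0.418, 0.0], 0.36)]
scoop [([0.468, 0.27, 0.001], 0.63)]
scoop_grip [([0.41, 0.239, 0.073], 0.84)]
scoop_lip [([0.496, 0.275, -0.006], 0.79)]
tray_round []
```

View pics/sidec.png

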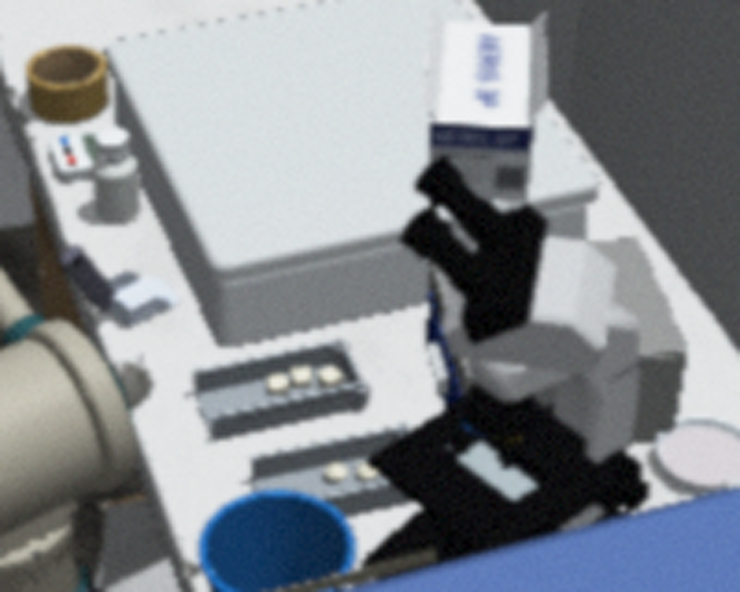

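```bash
cat > c.py <<'E'
from h import *
p={n:cams.camera(n) for n in("top","side")}
def ray(q,u,v):
    d=q["extrinsics"][:3,:3]@[(u-q["cx"])/q["fx"],(v-q["cy"])/q["fy"],1];return q["extrinsics"][:3,3],d/np.linalg.norm(d)
S={"stageL":(375,455),"stageBot":(435,545),"base":(370,555),"eye1":(410,240),"eye2":(430,175),"head":(545,225)}
T={"A":(572,240),"B":(600,350),"C":(635,410),"D":(785,290),"eyeTop":(640,190),"m":(672,228),"E":(770,345)}
for s,(a,b) in S.items():
  for t,(c,d) in T.items():
    o1,d1=ray(p["side"],a/3.7+210,b/3.7+110);o2,d2=ray(p["top"],c/2.96+120,d/2.96+60)
    k=np.linalg.lstsq(np.c_[d1,-d2],o2-o1,rcond=None)[0];x,y=o1+k[0]*d1,o2+k[1]*d2
    if np.linalg.norm(x-y)<.03: print(s,t,np.round((x+y)/2,3),round(np.linalg.norm(x-y),3))
E
python3 c.py
```

```text
stageL B [ 0.596 -0.122  0.107] 0.028
stageL C [ 0.552 -0.161  0.152] 0.027
stageBot B [ 0.629 -0.137 -0.003] 0.009
base C [ 0.554 -0.173  0.047] 0.011
eye1 B [ 0.595 -0.107  0.317] 0.028
eye1 E [ 0.565 -0.238  0.425] 0.015
eye2 E [ 0.569 -0.23   0.47 ] 0.006
head D [ 0.633 -0.256  0.429] 0.026
head eyeTop [ 0.721 -0.136  0.329] 0.024
head m [ 0.692 -0.166  0.353] 0.002
```

Emit:
apply_moves(
  steps=[
    [1,4.3,0,0,0,0],
    [1,4.3,0,0,0,0],
    [1,4.3,0,0,0,0],
    [1,4.3,0,0,0,0],
    [1,4.3,0,0,0,0],
    [1,4.3,0,0,0,0],
    [1,4.3,0,0,0,0],
    [1,4.3,0,0,0,0],
    [1,4.3,0,0,0,0],
    [1,4.3,0,0,0,0],
    [1,4.3,0,0,0,0],
    [1,4.3,0,0,0,0],
    [1,4.3,0,0.017,-0.04,-0.005],
    [1,4.3,-1,0.017,-0.04,-0.005],
    [1,4.3,-1,0.017,-0.04,-0.005],
    [1,4.3,-1,0.017,-0.04,-0.005],
    [1,4,0,0,0,0],
    [1,3.9,0,0,0,0],
    [0,0,0,0,0,0],
  ],
)

```text
time: 4.68
tcp_pos: [0.416, 0.2446, 0.1756]
ee_rot: [0.976, 0.201, 0.086, -0.017]
force: [-0.5, -0.3, 0.2]
grip_width: 0.0937
grasp_force: 0.0
```

Emit:
apply_moves(
  steps=[
    [-0.1,-0.25,-3,0,0,0],
    [0,0,-3,0,0,0],
    [0,0,-3,0,0,0],
    [0,0,-2,0,0,0],
    [0,0,-1.4,0,0,0],
    [0,0,0,0,0,0],
  ],
)

```text
time: 5.42
tcp_pos: [0.4132, 0.2385, 0.0506]
ee_rot: [0.976, 0.198, 0.084, -0.016]
force: [0.4, -0.2, -0.4]
grip_width: 0.0939
grasp_force: 0.0
```

Emit:
apply_moves(
  steps=[
    [0,0,0,0,0,0],
    [0,0,0,0,0,0],
    [0,0,0,0,0,0],
    [0,0,0,0,0,0],
    [0,0,0,0,0,0],
    [0,0,0,0,0,0],
    [0,0,0,0,0,0],
    [0,0,0,0,0,0],
  ],
  jaw=0,
)

```text
time: 6.42
tcp_pos: [0.4143, 0.2399, 0.0514]
ee_rot: [0.976, 0.199, 0.085, -0.016]
force: [-0.4, 0.5, 0.8]
grip_width: 0.0175
grasp_force: 0.1
```

```bash
cat > d.py <<'E'
from h import *
from scipy.spatial.transform import Rotation as R
import sys
for n in("top","side"):
    p=cams.camera(n); cv2.imwrite(f"pics/{sys.argv[1]}_{n}.png",p["pixels"])
    for t in("scoop","scoop_grip","scoop_lip"): print(n,t,[(np.round(r["centre"],3).tolist(),round(r["confidence"],2)) for r in spot_point(p,t)][:2])
o=arm.get_obs(); M=R.from_quat(o["ee_rot"]).as_matrix();print(o["time"],o["tcp_pos"],"yaw",np.arctan2(-M[0,1],M[1,1])+np.pi,"toolz",M[:,2],o["q"],o["force"],o["grip_width"],o["grasp_force"])
E
python3 d.py g1
```

```text
top scoop [([0.471, 0.263, 0.003], 0.86)]
top scoop_grip [([0.413, 0.244, 0.066], 0.84), ([0.568, -0.05, 0.006], 0.63)]
top scoop_lip [([0.498, 0.28, -0.004], 0.85)]
side scoop [([0.47, 0.268, 0.002], 0.59)]
side scoop_grip [([0.411, 0.238, 0.074], 0.78), ([0.574, -0.051, 0.001], 0.56)]
side scoop_lip [([0.497, 0.278, -0.004], 0.64), ([0.482, 0.417, 0.0], 0.3)]
6.825 [0.41419715 0.23991677 0.05141327] yaw 0.40151790848466096 toolz [ 0.15947436  0.06604948 -0.98499005] [0.3773286  0.1979844  2.0757583  0.00413581 0.69439415 1.54352405] [-1.15400127  0.70795678  0.67597668] 0.013568339706846174 29.99887526035309
```

Emit:
apply_moves(
  steps=[
    [0,0,1,0,0,0],
    [0,0,2,0,0,0],
    [0,0,2,0,0,0],
    [0,0,2,0,0,0],
    [-0.2,-2.8,0,0,0,-0.043],
    [-0.3,-2.8,0,0,0,-0.043],
    [-0.3,-2.8,0,0,0,-0.043],
    [-0.3,-2.8,0,0,0,-0.043],
    [-0.3,-2.8,0,0,0,-0.043],
    [-0.3,-2.8,0,0,0,-0.043],
    [-0.3,-2.8,0,0,0,-0.043],
    [-0.3,-2.9,0,0,0,-0.043],
    [-0.3,-2.9,0,0,0,-0.043],
    [-0.2,-2.9,0,0,0,-0.045],
    [0,0,0,0,0,0],
    [0,0,0,0,0,0],
  ],
)

```text
time: 8.82
tcp_pos: [0.3862, -0.0427, 0.1216]
ee_rot: [0.996, -0.015, 0.087, 0.002]
force: [0.2, 0.4, -1.5]
grip_width: 0.0137
grasp_force: 30.0
```

```bash
sed -i 's/"scoop_lip")/"scoop_lip","tablet_1","tray_round","tray_square")/; s/\[:2\]/[:3]/' d.py; python3 d.py g2; cat >> h.py <<'E'
E
python3 - <<'E'
from h import *
for n in("top","side"):
    p=cams.camera(n); print(n,fit(p,"tray_round",TRAY,(.573,-.05,-.03)),fit(p,"tray_square",TRAY,(.557,.077,0)))
E
python3 -c "
import cv2,numpy as np
a=cv2.imread('pics/g2_top.png')[150:230,240:340];b=cv2.imread('pics/g2_side.png')[170:260,240:340]
f=lambda i:cv2.resize(i,(640,int(640*i.shape[0]/i.shape[1])),interpolation=cv2.INTER_CUBIC)[:300] 
cv2.imwrite('pics/g2c.png',np.hstack([cv2.resize(a,(400,320),interpolation=2),cv2.resize(b[:80],(400,320),interpolation=2)]))"
```

```text
top scoop [([0.444, -0.045, 0.072], 0.62)]
top scoop_grip [([0.386, -0.042, 0.135], 0.92)]
top scoop_lip []
top tablet_1 [([0.629, -0.06, 0.002], 0.46), ([0.577, -0.041, 0.003], 0.44), ([0.603, -0.042, 0.006], 0.44)]
top tray_round [([0.57, -0.049, 0.002], 0.93)]
top tray_square [([0.558, 0.077, 0.003], 0.69)]
side scoop [([0.442, -0.041, 0.072], 0.87)]
side scoop_grip [([0.381, -0.042, 0.143], 0.71), ([0.576, -0.034, 0.002], 0.4)]
side scoop_lip [([0.477, -0.045, 0.064], 0.67)]
side tablet_1 [([0.562, 0.093, 0.004], 0.55), ([0.572, -0.035, 0.004], 0.37)]
side tray_round [([0.574, -0.055, -0.002], 0.82)]
side tray_square [([0.557, 0.079, -0.004], 0.8)]
9.525 [ 0.38644405 -0.04313535  0.1215004 ] yaw 6.252800576327521 toolz [ 0.17286304 -0.00703908 -0.98492072] [-0.34351371 -0.03599717  2.12230001  0.06642815  0.89025207  1.21997254] [ 0.40357078  0.76035029 -1.58810948] 0.014048249548132807 29.999355375766754
top ([0.5746, -0.0528, -0.0252], np.float64(100.2), np.float64(810.0), 0.66) ([0.5575, 0.0756, 0.0087], np.float64(126.3), np.float64(774.0), 0.6)
side ([0.5751, -0.0373, -0.2781], np.float64(513.1), np.float64(465.0), 0.76) ([0.5584, 0.0816, -0.0079], np.float64(97.1), np.float64(815.0), 0.98)
```

View pics/g2c.png

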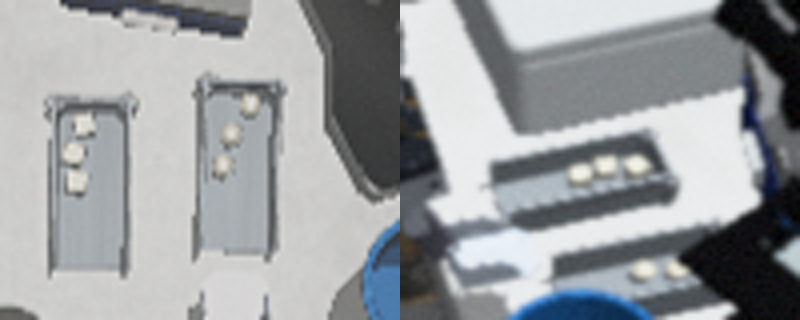

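Emit:
apply_moves(
  steps=[
    [0,-0.2,-2,0,0,0],
    [0,0,-2,0,0,0],
    [0,0,-1.5,0,0,0],
    [0,0,-1.05,0,0,0],
    [0,0,0,0,0,0],
    [1,-0.03,0,0,0,0],
    [1,-0.03,0,0,0,0],
    [1,-0.03,0,0,0,0],
    [0,0,0,0,0,0],
  ],
)

```text
time: 10.95
tcp_pos: [0.4179, -0.0463, 0.0563]
ee_rot: [0.996, -0.015, 0.087, 0.002]
force: [0.0, 0.1, -2.1]
grip_width: 0.014
grasp_force: 30.0
```

Emit:
apply_moves(
  steps=[
    [1,-0.03,0,0,0,0],
    [1,-0.03,0,0,0,0],
    [1,-0.03,0,0,0,0],
    [1,-0.03,0,0,0,0],
    [0,0,0,0,0,0],
  ],
)

```text
time: 11.58
tcp_pos: [0.4576, -0.0474, 0.0561]
ee_rot: [0.996, -0.015, 0.087, 0.002]
force: [0.5, -0.2, -2.4]
grip_width: 0.0137
grasp_force: 30.0
```

Emit:
apply_moves(
  steps=[
    [0,0.15,0,0,0,0],
    [0,0.1,0,0,0,0],
    [0,0,0,0,0,0],
  ],
)

```text
time: 11.95
tcp_pos: [0.4561, -0.0446, 0.056]
ee_rot: [0.996, -0.015, 0.087, 0.002]
force: [-0.1, -0.7, -2.8]
grip_width: 0.0136
grasp_force: 30.0
```

Emit:
apply_moves(
  steps=[
    [0,-0.25,0,0,0,0],
    [0,-0.25,0,0,0,0],
    [0,0,0,0,0,0],
  ],
)

```text
time: 12.32
tcp_pos: [0.4564, -0.0498, 0.056]
ee_rot: [0.996, -0.015, 0.087, 0.002]
force: [0.3, 0.8, -1.1]
grip_width: 0.014
grasp_force: 30.0
```

Emit:
apply_moves(
  steps=[
    [0,0.25,0.1,0,0.03,0],
    [0.5,-0.013,0,0,0,0],
    [0.5,-0.013,0,0,0,0],
    [0.5,-0.013,0,0,0,0],
    [0.5,-0.013,0,0,0,0],
    [0,0,0,0,0,0],
  ],
)

```text
time: 13.08
tcp_pos: [0.4773, -0.0479, 0.057]
ee_rot: [0.997, -0.015, 0.072, 0.003]
force: [0.8, 0.2, -0.6]
grip_width: 0.0138
grasp_force: 30.0
```

Emit:
apply_moves(
  steps=[
    [0.5,-0.013,0,0,0,0],
    [0.5,-0.013,0,0,0,0],
    [0.5,-0.013,0,0,0,0],
    [0.5,-0.013,0,0,0,0],
    [0.5,-0.013,0,0,0,0],
    [0.5,-0.013,0,0,0,0],
    [0,0,0,0,0,0],
  ],
)

```text
time: 13.95
tcp_pos: [0.5073, -0.0486, 0.0568]
ee_rot: [0.997, -0.015, 0.072, 0.002]
force: [-0.5, 0.1, -0.7]
grip_width: 0.0138
grasp_force: 30.0
```

```bash
python3 d.py g3; python3 -c "
import cv2
a=cv2.imread('pics/g3_top.png')[150:230,260:340];cv2.imwrite('pics/g3c.png',cv2.resize(a,(600,600),interpolation=2))"
```

```text
top scoop [([0.565, -0.053, 0.006], 0.81)]
top scoop_grip [([0.507, -0.05, 0.072], 0.84)]
top scoop_lip [([0.599, -0.05, -0.0], 0.65)]
top tablet_1 [([0.587, 0.094, 0.001], 0.72), ([0.627, -0.054, 0.008], 0.49), ([0.613, -0.046, 0.005], 0.44)]
top tray_round [([0.567, -0.049, 0.002], 0.63)]
top tray_square [([0.557, 0.079, 0.004], 0.72)]
side scoop [([0.56, -0.046, 0.005], 0.49)]
side scoop_grip [([0.503, -0.05, 0.078], 0.76)]
side scoop_lip [([0.599, -0.051, -0.002], 0.83), ([0.499, -0.051, 0.076], 0.18)]
side tablet_1 [([0.587, 0.098, 0.001], 0.55)]
side tray_round [([0.571, -0.054, 0.002], 0.85)]
side tray_square [([0.612, 0.086, 0.006], 0.47)]
14.65 [ 0.50631145 -0.04851367  0.05696979] yaw 6.252881137405463 toolz [ 0.14306111 -0.00700872 -0.98968904] [-0.25515354  0.24179333  1.98563648  0.04197152  0.77388053  1.31779319] [ 0.24739569  0.32888478 -0.51845688] 0.013727944067184169 29.9997478723526
```

View pics/g3c.png

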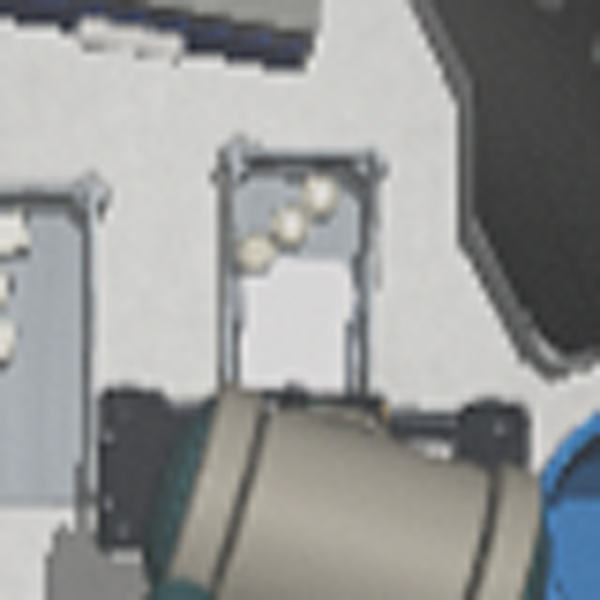

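Emit:
apply_moves(
  steps=[
    [-0.3,0,0,0,0,0],
    [0,0.22,0,0,0,0],
    [0.3,-0.008,0,0,0,0],
    [0.4,-0.011,0,0,0,0],
    [0.4,-0.011,0,0,0,0],
    [0.4,-0.011,0,0,0,0],
    [0,0,0,0,0,0],
  ],
)

```text
time: 15.52
tcp_pos: [0.5191, -0.0468, 0.0569]
ee_rot: [0.997, -0.015, 0.072, 0.002]
force: [0.7, -0.0, -0.8]
grip_width: 0.0138
grasp_force: 30.0
```

Emit:
apply_moves(
  steps=[
    [0.4,-0.011,0,0,0,0],
    [0.4,-0.011,0,0,0,0],
    [0.4,-0.011,0,0,0,0],
    [0,0,0,0,0,0],
  ],
)

```text
time: 16.02
tcp_pos: [0.531, -0.0471, 0.0569]
ee_rot: [0.997, -0.015, 0.072, 0.002]
force: [-0.8, 0.3, -2.2]
grip_width: 0.014
grasp_force: 30.0
```

```bash
cat > s.py <<'E'
import sys,cv2
from cell import cams,arm
a=cams.camera("top")["pixels"];cv2.imwrite(f"pics/{sys.argv[1]}.png",cv2.resize(a[155:205,275:325],(500,500),interpolation=2))
o=arm.get_obs();print(o["time"],o["tcp_pos"],o["force"],o["q"])
E
python3 s.py s1
```

```text
16.075 [ 0.53091692 -0.04712101  0.05690081] [ 0.54483946  0.29749101 -1.70805288] [-0.23920325  0.27352014  1.93725797  0.038301    0.78931093  1.33669536]
```

View pics/s1.png

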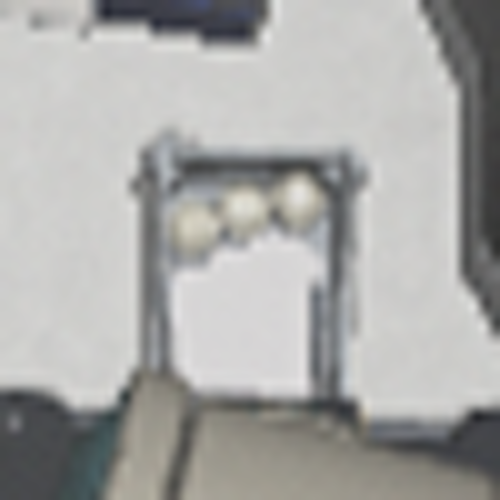

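Emit:
apply_moves(
  steps=[
    [0.3,-0.008,-0.05,0,0,0],
    [0.3,-0.008,0,0,0,0],
    [0.3,-0.008,0,0,0,0],
    [0,0,0,0,0,0],
  ],
)

```text
time: 16.58
tcp_pos: [0.5394, -0.0473, 0.0568]
ee_rot: [0.997, -0.015, 0.072, 0.002]
force: [-4.0, 0.1, 4.8]
grip_width: 0.0141
grasp_force: 30.0
```

Emit:
apply_moves(
  steps=[
    [0.3,-0.2,0,0,0,0],
    [0.3,-0.008,0,0,0,0],
    [0,0,0,0,0,0],
  ],
)

```text
time: 16.95
tcp_pos: [0.5454, -0.0493, 0.0567]
ee_rot: [0.997, -0.015, 0.072, 0.002]
force: [-3.9, 0.6, 5.7]
grip_width: 0.0137
grasp_force: 30.0
```

```bash
python3 s.py s2
```

```text
17.0 [ 0.54537373 -0.0492829   0.0567255 ] [-3.50248955  0.71835252  5.82863763] [-0.23654082  0.29290968  1.90711199  0.03746536  0.80046557  1.34016186]
```

View pics/s2.png

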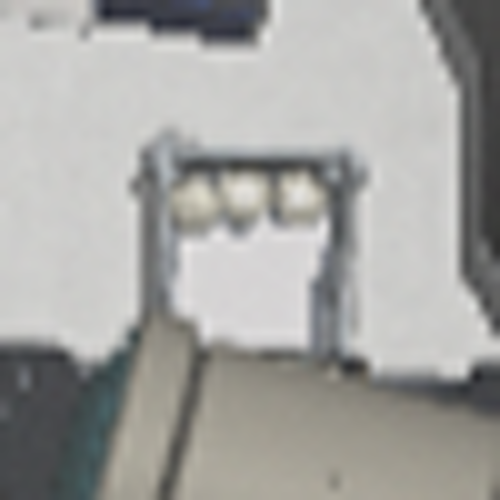

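Emit:
apply_moves(
  steps=[
    [0.2,-0.005,0,0,0,0],
    [0.2,-0.005,0,0,0,0],
    [0,0,0,0,0,0],
  ],
)

```text
time: 17.38
tcp_pos: [0.5493, -0.0495, 0.0567]
ee_rot: [0.997, -0.015, 0.072, 0.002]
force: [-4.5, -0.7, 7.0]
grip_width: 0.014
grasp_force: 30.0
```

Emit:
apply_moves(
  steps=[
    [0.2,-0.005,0,0,0,0],
    [0.1,0,0,0,0,0],
    [0,0,0,0,0,0],
  ],
)

```text
time: 17.75
tcp_pos: [0.5515, -0.0495, 0.0568]
ee_rot: [0.997, -0.015, 0.071, 0.002]
force: [-4.9, 0.4, 6.7]
grip_width: 0.0136
grasp_force: 30.0
```

Emit:
apply_moves(
  steps=[
    [0.2,-0.005,0,0,0,0],
    [0.1,0,0,0,0,0],
    [0,0,0,0,0,0],
  ],
)

```text
time: 18.12
tcp_pos: [0.5519, -0.0494, 0.0569]
ee_rot: [0.998, -0.015, 0.069, 0.002]
force: [-13.7, -0.7, 17.0]
grip_width: 0.0139
grasp_force: 30.0
```

```bash
python3 s.py s3
```

```text
18.175 [ 0.55186745 -0.04946754  0.05695439] [-13.39151812  -0.96761037  16.35989396] [-0.2327062   0.30362497  1.88808649  0.03428592  0.81452299  1.34565923]
```

View pics/s3.png

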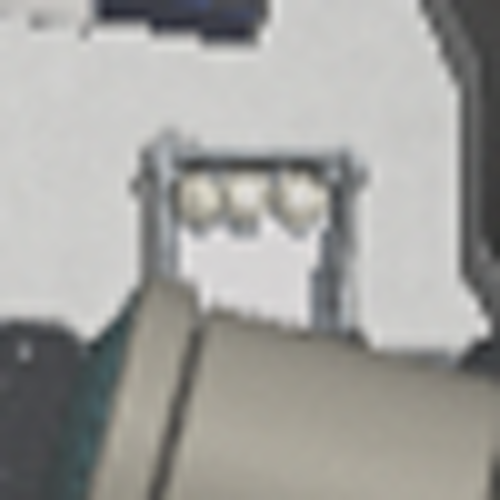

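Emit:
apply_moves(
  steps=[
    [-0.25,0,0,0,0,0],
    [-0.24,0,-0.13,-0.001,-0.048,0],
    [-0.23,0,-0.14,-0.001,-0.048,0],
    [-0.23,0,-0.15,-0.001,-0.048,0],
    [-0.22,0,-0.16,-0.001,-0.048,0],
    [-0.21,0,-0.17,-0.001,-0.048,0],
    [-0.2,0,-0.18,-0.001,-0.048,0],
    [-0.19,0,-0.19,-0.001,-0.048,0],
    [-0.19,0,-0.2,-0.001,-0.048,0],
    [0,0,0,0,0,0],
  ],
)

```text
time: 19.42
tcp_pos: [0.5357, -0.0487, 0.0428]
ee_rot: [0.966, -0.016, 0.257, 0.002]
force: [-0.6, 0.9, -2.7]
grip_width: 0.014
grasp_force: 30.0
```

```bash
python3 s.py s4
```

```text
19.475 [ 0.53643884 -0.04877229  0.04322765] [-0.19157298  0.07371781 -2.52596599] [-0.33044377  0.20807356  2.27924296  0.77678214  0.21554116  0.54489801]
```

View pics/s4.png

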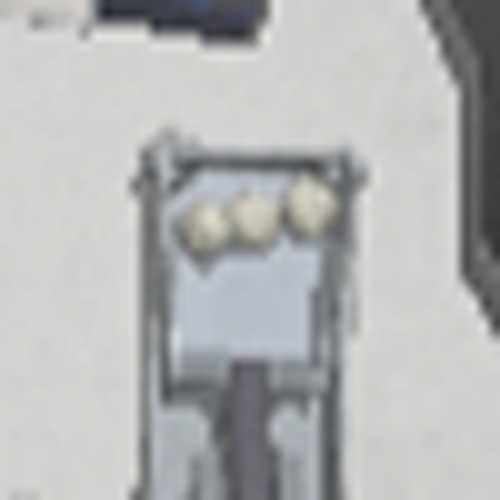

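Emit:
apply_moves(
  steps=[
    [0,0,0,0,0,0],
    [0,0,0,0,0,0],
    [0,0,0,0,0,0],
  ],
)

```text
time: 19.85
tcp_pos: [0.537, -0.0485, 0.0439]
ee_rot: [0.966, -0.014, 0.258, 0.002]
force: [-0.1, 0.6, -1.9]
grip_width: 0.0141
grasp_force: 30.0
```

```bash
cat > t.py <<'E'
import sys,cv2,numpy as np
from cell import cams,arm,search_frame
p=cams.camera("top");a=p["pixels"]
c=a[155:205,275:325].astype(int);d=c[:,:,2]-c[:,:,0]
for r in d[0:30:1,12:40]: print("".join("#" if v>22 else "+" if v>12 else "." for v in r))
print([(np.round(r["centre"],3).tolist(),round(r["confidence"],2)) for r in search_frame(p,"tablet_1")])
o=arm.get_obs();print(o["time"],o["tcp_pos"],o["force"],o["q"])
E
python3 t.py; python3 -c "
import cv2,numpy as np
a=cv2.imread('pics/s4.png').astype(int)
for x,y in((208,225),(255,218),(310,205),(250,320),(250,250)):print(a[y,x])"
```

```text
............................
............................
............................
............................
............................
............................
............................
............................
............................
............................
............................
............................
............................
............................
............................
............................
............................
............................
.................++++.......
.................++++.......
............+++..++++.......
...........++++..++++.......
...........+++++............
............+++.............
............................
............................
..........+.................
........+++++...............
........+++++...............
............................
[]
19.95 [ 0.53681057 -0.04845206  0.04384104] [-0.15802767  0.43923531 -2.49769294] [-0.33015257  0.20720602  2.27910158  0.78031602  0.21576871  0.54037288]
[189 203 207]
[186 198 201]
[185 199 203]
[197 188 182]
[136 132 129]
```

Emit:
apply_moves(
  steps=[
    [0,-0.12,0,0,0,0],
    [0,-0.12,0,0,0,0],
    [0,0,0,0,0,0],
    [0,0,0,0,0,0],
    [0,0,0,0,0,0],
  ],
)

```text
time: 20.58
tcp_pos: [0.5367, -0.0509, 0.0438]
ee_rot: [0.966, -0.014, 0.258, 0.002]
force: [-0.0, 0.2, -1.3]
grip_width: 0.014
grasp_force: 30.0
```

```bash
python3 t.py|tail -20
```

```text
............................
............................
............................
............................
............................
............................
..................+++.......
.................+++++......
.............++..+++++......
............++++..+++.......
............++++............
.............+++............
............................
............................
............................
.........++++...............
.........++++...............
..........+++...............
[]
20.675 [ 0.53668228 -0.05087668  0.04376374] [-0.46728927  0.16374187 -3.1809336 ] [-0.33700001  0.20759661  2.27874891  0.78796797  0.21872338  0.52716573]
```

Emit:
apply_moves(
  steps=[
    [-0.3,0.01,0,0,0,0],
    [-0.7,0.02,0,0,0,0],
    [-1.2,0.035,0,0,0,0],
    [-1.8,0.05,0,0,0,0],
    [-2.3,0.065,0,0,0,0],
    [0,0,0,0,0,0],
    [0,0,0,0,0,0],
  ],
)

```text
time: 21.55
tcp_pos: [0.4745, -0.0497, 0.0442]
ee_rot: [0.966, -0.015, 0.258, 0.003]
force: [0.8, -1.2, -1.7]
grip_width: 0.0138
grasp_force: 30.0
```

```bash
cat > t.py <<'E'
import sys,cv2,numpy as np
from cell import cams,arm,search_frame
x0,y0,w,h=[int(v) for v in sys.argv[1:5]]
p=cams.camera("top");a=p["pixels"]
cv2.imwrite(f"pics/t{p['shot']}.png",a)
c=a[y0:y0+h,x0:x0+w].astype(int);d=c[:,:,2]-c[:,:,0]
for i,r in enumerate(d): print(f"{y0+i} "+"".join("#" if v>22 else "+" if v>10 else "b" if v<-40 else "." for v in r))
o=arm.get_obs();print(o["time"],o["tcp_pos"],o["force"],o["q"])
E
python3 t.py 282 168 40 40
```

```text
168 ........................................
169 ........................................
170 ........................................
171 ........................................
172 ........................................
173 ........................................
174 ........................................
175 ........................................
176 ........................................
177 ........................................
178 ........................................
179 ........................................
180 ........................................
181 ........................................
182 ........................................
183 ........................................
184 ........................................
185 ........................................
186 ........................................
187 ........................................
188 ........................................
189 ........................................
190 ........................................
191 ........................................
192 ................
[... 154 characters left out ...]
.....
196 ........................................
197 ........................................
198 ........................................
199 ................+++.....................
200 ...............+++++....................
201 ...............+++++....................
202 ................+++.....................
203 ................+.......................
204 ..............+++.......................
205 .............+++++......................
206 .............++++.......................
207 ........................................
21.6 [ 0.47484298 -0.04967421  0.04428464] [ 0.70038199 -0.38864295 -2.40783112] [-0.40598706  0.12938841  2.39671426  0.98910019  0.22414472  0.26413289]
```

Emit:
apply_moves(
  steps=[
    [0,0.22,0.2,-0.05,0,0],
    [0,0.23,0.12,-0.05,0,0],
    [0,0.24,0.12,-0.05,0,0],
    [0,0.24,0.12,-0.05,0,0],
    [0,0,0,0,0,0],
    [0,0,0,0,0,0],
  ],
)

```text
time: 22.35
tcp_pos: [0.4678, -0.0442, 0.0456]
ee_rot: [0.967, -0.0, 0.247, 0.059]
force: [-0.1, -0.0, -3.2]
grip_width: 0.0135
grasp_force: 30.0
```

```bash
python3 t.py 282 185 40 28
```

```text
185 ........................................
186 ........................................
187 ........................................
188 ........................................
189 ........................................
190 ........................................
191 ........................................
192 ........................................
193 ........................................
194 .....................++.................
195 ....................++++................
196 ....................+++++...............
197 ....................++++................
198 .....................++.................
199 ........................................
200 ........................................
201 ................++......................
202 ..............+++++.....................
203 ..............+++++.....................
204 ...............+++......................
205 ................+.......................
206 ............++++........................
207 ............++++........................
208 ............++++........................
209 ........................................
210 ........................................
211 ........................................
212 ........................................
22.4 [ 0.46771697 -0.04435106  0.04565067] [-0.73448272  0.58395191 -2.51029054] [-0.24793735  0.11844236  2.39573196  0.05348159  0.11456211  1.27201422]
```

Emit:
apply_moves(
  steps=[
    [0,0,0.2,0,0,0],
    [0.2,0,0.5,0,0,0],
    [0.4,0,0.8,0,0,0],
    [0.4,0,1,0,0,0],
    [0.4,0,1,0,0,0],
    [0.4,0,1,0,0,0],
    [0.2,0,0.6,0,0,0],
    [0,0,0.2,0,0,0],
    [0,0,0,0,0,0],
  ],
)

```text
time: 23.52
tcp_pos: [0.4868, -0.0442, 0.0984]
ee_rot: [0.967, 0.0, 0.246, 0.059]
force: [-0.2, -0.4, -2.5]
grip_width: 0.0138
grasp_force: 30.0
```

```bash
python3 t.py 282 180 40 33
```

```text
180 ........................................
181 ........................................
182 ........................................
183 ........................................
184 ........................................
185 ........................................
186 ........................................
187 ......................++................
188 ....................+++++...............
189 ....................+++++...............
190 ....................+++++...............
191 ......................++................
192 ........................................
193 ........................................
194 .................+......................
195 ...............++++.....................
196 ...............+++++....................
197 ...............+++++....................
198 ...............++++.....................
199 .............+++........................
200 ............+++++.......................
201 .............++++.......................
202 .............++++.......................
203 ........................................
204 ........................................
205 ........................................
206 ........................................
207 ........................................
208 ........................................
209 ........................................
210 ........................................
211 ........................................
212 ........................................
23.575 [ 0.48670379 -0.04417683  0.09814647] [ 0.97115667  0.20192168 -2.43617452] [-0.23092387  0.03403315  2.27353875 -0.00816208  0.3222192   1.34670959]
```

Emit:
apply_moves(
  steps=[
    [0,0.1,0.3,-0.04,0,0],
    [0,0.2,0.3,-0.05,0,0],
    [0,0.2,0.2,-0.05,0,0],
    [0,0.1,0,-0.04,0,0],
    [0,0,0,0,0,0],
    [0,0,0,0,0,0],
  ],
)

```text
time: 24.32
tcp_pos: [0.487, -0.0382, 0.1062]
ee_rot: [0.958, 0.022, 0.245, 0.146]
force: [0.0, -0.6, -2.2]
grip_width: 0.0138
grasp_force: 30.0
```

```bash
python3 t.py 282 180 40 30
```

```text
180 ........................................
181 ........................................
182 ........................................
183 ........................................
184 ........................................
185 ........................................
186 ........................................
187 ........................................
188 ........................................
189 ........................................
190 ..................+++...................
191 .................+++++..................
192 .................+++++..................
193 ..................+++...................
194 .................+......................
195 ...............++++.....................
196 ..............+++++.....................
197 ..............+++++.....................
198 ..............++++......................
199 ...........++++.........................
200 ...........++++.........................
201 ............++++........................
202 .............++.........................
203 ........................................
204 ........................................
205 ........................................
206 ........................................
207 ........................................
208 ........................................
209 ........................................
24.375 [ 0.48706605 -0.03844488  0.10633497] [ 0.49666844  0.01741153 -1.66592959] [-0.01001465  0.05550509  2.26981371 -0.75256877  0.39621175  2.15617937]
```

Emit:
apply_moves(
  steps=[
    [-0.5,-0.1,1,0.04,0,0],
    [-1,-0.2,1.5,0.05,0,0],
    [-1,-0.2,1.5,0.05,0,0],
    [-1,-0.2,1.5,0.05,0,0],
    [-1,-0.2,1.5,0.05,0,0],
    [-1,-0.2,1.5,0.05,0,0],
    [-0.5,0,1,0,0,0],
    [0,0,0,0,0,0],
  ],
)

```text
time: 25.38
tcp_pos: [0.4272, -0.0499, 0.2022]
ee_rot: [0.969, -0.014, 0.247, 0.007]
force: [0.4, 0.1, -2.6]
grip_width: 0.014
grasp_force: 30.0
```

```bash
python3 t.py 282 185 50 36 | grep -v "^[0-9]* \.*$"
```

```text
205 ......................+...........................
206 ....................++++..........................
207 ...................++++++.........................
208 ....................+++++.........................
209 ....................++++..........................
210 ....................+.............................
211 .................++++.............................
212 ................++++++............................
213 ................++++++............................
214 ................+++++.............................
215 ..............+++.++..............................
216 .............++++................................b
217 .............+++++...............................b
218 .............+++++...............................b
219 ..............+.+................................b
220 .................................................b
25.425 [ 0.42700969 -0.04935696  0.20148847] [ 0.68843163  0.27533542 -2.25137106] [-0.45993901 -0.21993149  2.15610018  0.28459336  0.76527395  0.97655388]
```

Emit:
apply_moves(
  steps=[
    [0,-0.8,0,0,0,0.06],
    [0,-1.4,0,0,0,0.1],
    [0,-1.7,0,0,0,0.1],
    [0,-1.7,0,0,0,0.1],
    [0,-1.7,0,0,0,0.1],
    [0,-1.7,0,0,0,0.1],
    [0,-1.7,0,0,0,0.1],
    [0,-1.7,0,0,0,0.1],
    [0,-1.7,0,0,0,0.1],
    [0.2,-1.7,0,0,0,0.1],
    [0.4,-1.7,0,0,0,0.1],
    [0.4,-1.7,0,0,0,0.1],
    [0.4,-1.7,0,0,0,0.1],
    [0.4,-1.7,0,0,0,0.1],
    [0.4,-1.7,0,0,0,0.1],
    [0.4,-1.7,0,0,0,0.1],
    [0.2,-1,0,0,0,0.1],
    [0,-0.4,0,0,0,0.07],
    [0,0,0,0,0,0],
  ],
)

```text
time: 27.8
tcp_pos: [0.4568, -0.3234, 0.1996]
ee_rot: [0.639, 0.729, 0.164, -0.184]
force: [0.1, -0.2, -1.7]
grip_width: 0.0138
grasp_force: 30.0
```

```bash
python3 d.py g5 | grep -v tray; python3 - <<'E'
from h import *
p=cams.camera("top");a=p["pixels"].astype(int);c=a[185:260,330:420];d=c[:,:,2]-c[:,:,0]
for i,r in enumerate(d[::2]): print(185+2*i,"".join("+" if v>10 else "b" if v<-40 else "." for v in r))
for n in("top","side"): print([(np.round(r["centre"],3).tolist(),round(r["confidence"],2)) for r in spot_point(cams.camera(n),"waste_pot")])
E
```

```text
top scoop [([0.449, -0.252, 0.172], 0.72)]
top scoop_grip [([0.46, -0.331, 0.215], 0.95)]
top scoop_lip [([0.443, -0.216, 0.177], 0.78)]
top tablet_1 [([0.452, -0.243, 0.174], 0.52), ([0.443, -0.273, 0.168], 0.51), ([0.445, -0.258, 0.17], 0.48)]
side scoop [([0.443, -0.25, 0.175], 0.43)]
side scoop_grip []
side scoop_lip [([0.44, -0.219, 0.18], 0.47)]
side tablet_1 []
28.5 [ 0.45514695 -0.32336879  0.20163598] yaw 1.7007289324593335 toolz [-0.05717529  0.47377325 -0.87878888] [-0.91634806  0.487953    1.29659515  0.25149229  1.78741225 -1.04726617] [ 0.42805276  0.31938656 -2.50319773] 0.013706995507755712 29.99953955411911
185 ..........................................................................................
187 ..........................................................................................
189 ..........................................................................................
191 ..........................................................................................
193 ....................................................................................
[... 2447 characters left out ...]
.............................
247 ...++++++++++++++++++++++++++++++++++++++++++++++.........................................
249 .+++++++++++++++++++++++++++++++++++++++++++++++++........................................
251 +++++++++++++++++++++++...........+++++++++++++++++.......................................
253 ++++++++++++++...............++++.++++++++++++++++++......................................
255 +++++++++++................+++++++++.+++++++++++++++......................................
257 +++++++..................++++++++++++++++++++++++++++.....................................
259 +++++..................++++++++++++++.+.++++++++++++++....................................
[]
[]
```

Emit:
apply_moves(
  steps=[
    [0.19,0.11,1,-0.099,-0.013,0],
    [0.19,0.11,1,-0.099,-0.013,0],
    [0.19,0.11,1,-0.099,-0.013,0],
    [0.15,0.38,0.23,-0.099,-0.013,0],
    [0,0,0,0,0,0],
  ],
)

```text
time: 29.38
tcp_pos: [0.4622, -0.3139, 0.2352]
ee_rot: [0.657, 0.752, 0.035, -0.035]
force: [0.0, 0.8, -2.3]
grip_width: 0.0137
grasp_force: 30.0
```

Emit:
apply_moves(
  steps=[
    [0.15,0.3,0.2,-0.099,-0.013,0],
    [0.15,0.3,0.2,-0.099,-0.013,0],
    [-0.11,0.84,0,-0.099,-0.013,0],
    [-0.11,0.84,0,-0.099,-0.013,0],
    [-0.11,0.84,0,-0.099,-0.013,0],
    [-0.13,0.99,0.36,-0.099,-0.013,0],
    [-0.13,0.99,0.36,-0.099,-0.013,0],
    [-0.13,0.99,0.36,-0.099,-0.013,0],
    [0,0,0,0,0,0],
    [0,0,0,0,0,0],
    [0,0,0,0,0,0],
  ],
)

```text
time: 30.75
tcp_pos: [0.4584, -0.2565, 0.249]
ee_rot: [0.619, 0.707, -0.225, 0.259]
force: [-0.2, 0.1, -1.0]
grip_width: 0.0142
grasp_force: 30.0
```

```bash
python3 d.py g6 | grep -v tray_s; python3 - <<'E'
from h import *
p=cams.camera("top")
for n in("top","side"): print([(np.round(r["centre"],3).tolist(),round(r["confidence"],2)) for r in spot_point(cams.camera(n),"waste_pot")])
E
```

```text
top scoop [([0.46, -0.26, 0.172], 0.67)]
top scoop_grip [([0.458, -0.24, 0.258], 0.46)]
top scoop_lip [([0.457, -0.235, 0.142], 0.48)]
top tablet_1 []
top tray_round [([0.568, -0.051, 0.004], 0.79)]
side scoop [([0.459, -0.252, 0.172], 0.68)]
side scoop_grip [([0.456, -0.243, 0.262], 0.9)]
side scoop_lip [([0.453, -0.233, 0.139], 0.8)]
side tablet_1 []
side tray_round [([0.572, -0.053, -0.0], 0.59)]
31.45 [ 0.45823638 -0.25522321  0.24867992] yaw 1.706296845175543 toolz [ 0.08883561 -0.6385257  -0.76445612] [-0.17870212  0.08288676  1.88146676 -0.77219001  1.07161047  0.03454514] [ 0.38062242  0.02261904 -1.79705346] 0.013606442444307486 29.999837279319763
[([0.468, -0.208, 0.004], 0.46)]
[([0.471, -0.207, -0.001], 0.79), ([0.455, -0.244, 0.266], 0.57)]
```

Emit:
apply_moves(
  steps=[
    [0,0.6,0.8,-0.1,-0.013,0],
    [0,0.4,0.6,-0.06,-0.008,0],
    [0,0,-0.7,0,0,0],
    [0,0,0.7,0,0,0],
    [0,0,-0.7,0,0,0],
    [0,0,0.7,0,0,0],
    [0,0,0,0,0,0],
  ],
)

```text
time: 32.58
tcp_pos: [0.4585, -0.2457, 0.2635]
ee_rot: [0.598, 0.684, -0.274, 0.316]
force: [0.2, -0.2, -1.0]
grip_width: 0.0141
grasp_force: 30.0
```

Emit:
apply_moves(
  steps=[
    [0,0,1.5,0.099,0.013,0],
    [0,-0.6,2,0.099,0.013,0],
    [0,-0.6,1,0.099,0.013,0],
    [0,-1,0,0.099,0.013,0],
    [0,-1,0,0.099,0.013,0],
    [0,-1.2,0,0.099,0.013,0],
    [0,-1.2,-0.5,0.099,0.013,0],
    [0,-1.2,-0.5,0.099,0.013,0],
    [0,-1.2,-0.5,0.099,0.013,0],
    [0,-1,-0.5,0.099,0.013,0],
    [0,-1,-0.3,0.06,0.008,0],
    [-1,-1,0,0,0,0],
    [-1,-1,0,0,0,0],
    [0,0,0,0,0,0],
  ],
)

```text
time: 34.33
tcp_pos: [0.4373, -0.3655, 0.2855]
ee_rot: [0.656, 0.748, 0.066, -0.072]
force: [0.1, -0.5, -1.8]
grip_width: 0.0138
grasp_force: 30.0
```

```bash
python3 d.py g7 | grep -v tray_s; python3 -c "
import cv2
a=cv2.imread('pics/g7_top.png')[150:260,270:420];cv2.imwrite('pics/g7c.png',cv2.resize(a,(795,583),interpolation=2))"
```

```text
top scoop [([0.426, -0.307, 0.237], 0.57)]
top scoop_grip [([0.436, -0.369, 0.301], 0.95), ([0.466, -0.208, 0.003], 0.61)]
top scoop_lip []
top tablet_1 [([0.558, 0.096, 0.005], 0.72), ([0.452, -0.198, 0.018], 0.59), ([0.471, -0.212, 0.016], 0.55)]
top tray_round [([0.568, -0.05, 0.003], 0.77), ([0.486, 0.419, 0.004], 0.38)]
side scoop [([0.432, -0.299, 0.237], 0.64)]
side scoop_grip [([0.439, -0.368, 0.305], 0.69)]
side scoop_lip [([0.424, -0.27, 0.234], 0.85)]
side tablet_1 []
side tray_round [([0.574, -0.05, -0.002], 0.67), ([0.429, -0.299, 0.237], 0.25)]
35.025 [ 0.4382635  -0.36523968  0.28457582] yaw 1.7027433088364674 toolz [-0.02099358  0.19488381 -0.98060164] [-0.89037775  0.32916041  1.25341296  0.10776349  1.72453395 -1.0151356 ] [-0.69550909 -0.28261761 -1.99514418] 0.0135916914618332 29.999706745147705
```

View pics/g7c.png

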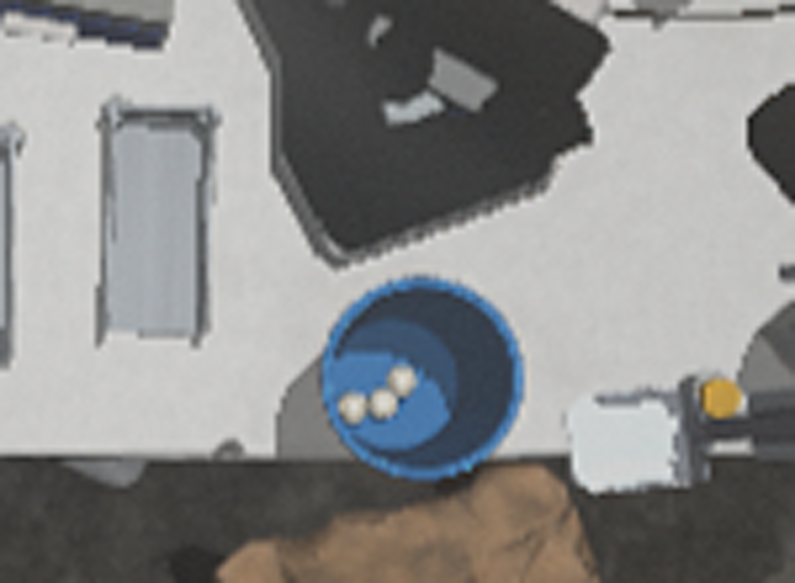

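Emit:
apply_moves(
  steps=[
    [-0.5,1.5,0,0,0,-0.05],
    [-1,3,0,0,0,-0.072],
    [-1,3.5,0,0,0,-0.072],
    [0,3.5,0,0,0,-0.072],
    [0,3.5,0,0,0,-0.072],
    [0,3.5,0,0,0,-0.072],
    [0,3.5,0,0,0,-0.072],
    [0,3.5,0,0,0,-0.072],
    [0,3.5,0,0,0,-0.072],
    [0,3.5,0,0,0,-0.072],
    [0,3.5,0,0,0,-0.072],
    [0,3.5,0,0,0,-0.072],
    [0,3.5,0,0,0,-0.072],
    [0,3.5,-1,0,0,-0.072],
    [0,3.5,-1.5,0,0,-0.072],
    [0,3.5,-2,0,0,-0.072],
    [0,3.5,-2,0,0,-0.072],
    [0,3,-2,0,0,-0.072],
    [0,1,-1,0,0,-0.072],
    [0,0,0,0,0,0],
  ],
)

```text
time: 37.52
tcp_pos: [0.4118, 0.2452, 0.1886]
ee_rot: [0.979, 0.178, 0.096, -0.015]
force: [1.6, -0.3, -2.1]
grip_width: 0.0139
grasp_force: 30.0
```

```bash
python3 d.py g8 | grep -v -e tray_s -e tablet -e tray; python3 - <<'E'
from h import *
for n in("top","side"):
    p=cams.camera(n)
    for t in("white_bottle","timer"): print([(np.round(r["centre"],3).tolist(),round(r["confidence"],2)) for r in spot_point(p,t)][:1])
E
```

```text
top scoop [([0.467, 0.264, 0.14], 0.92), ([0.609, 0.084, 0.002], 0.74)]
top scoop_grip [([0.41, 0.246, 0.204], 0.89), ([0.482, 0.419, 0.0], 0.66)]
top scoop_lip [([0.501, 0.282, 0.138], 0.82)]
side scoop [([0.466, 0.269, 0.143], 0.86)]
side scoop_grip [([0.408, 0.241, 0.21], 0.67), ([0.613, 0.087, 0.004], 0.59)]
side scoop_lip [([0.498, 0.279, 0.138], 0.61), ([0.406, 0.244, 0.21], 0.16)]
38.225 [0.41323102 0.24460469 0.18968789] yaw 0.3564311511174738 toolz [ 0.18524428  0.06372058 -0.98062442] [ 0.40056289  0.03313736  1.86792008 -0.01568506  1.04387689  1.62098208] [ 0.66585328 -0.7240221  -1.76131765] 0.013847511610198107 29.999732673168182
[([0.486, 0.417, 0.002], 0.61)]
[([0.47, 0.518, 0.002], 0.62)]
[([0.482, 0.418, 0.002], 0.62)]
[([0.468, 0.519, -0.0], 0.38)]
```

Emit:
apply_moves(
  steps=[
    [0.1,-0.4,-1.5,-0.008,0.021,0],
    [0,0,-2.5,0,0,0],
    [0,0,-3,0,0,0],
    [0,0,-3,0,0,0],
    [0,0,-2,0,0,0],
    [0,0,-1.3,0,0,0],
    [0,0,-0.2,0,0,0],
    [0,0,0,0,0,0],
  ],
)

```text
time: 39.52
tcp_pos: [0.4148, 0.2409, 0.055]
ee_rot: [0.98, 0.177, 0.087, -0.013]
force: [-0.4, -0.2, -0.9]
grip_width: 0.0142
grasp_force: 30.0
```

Emit:
apply_moves(
  steps=[
    [0,0,-0.15,0,0,0],
    [0,0,-0.1,0,0,0],
    [0,0,0,0,0,0],
  ],
)

```text
time: 39.9
tcp_pos: [0.4143, 0.2408, 0.0524]
ee_rot: [0.98, 0.177, 0.087, -0.013]
force: [0.6, -0.3, -1.2]
grip_width: 0.0135
grasp_force: 30.0
```

Emit:
apply_moves(
  steps=[
    [0,0,-0.1,0,0,0],
    [0,0,0,0,0,0],
  ],
)

```text
time: 40.15
tcp_pos: [0.4144, 0.2408, 0.0514]
ee_rot: [0.98, 0.177, 0.087, -0.013]
force: [-0.1, -0.7, -0.2]
grip_width: 0.0141
grasp_force: 30.0
```

Emit:
apply_moves(
  steps=[
    [0,0,-0.04,0,0,0],
    [0,0,0,0,0,0],
  ],
)

```text
time: 40.4
tcp_pos: [0.4144, 0.2408, 0.0513]
ee_rot: [0.98, 0.177, 0.087, -0.013]
force: [-2.2, -1.2, 4.6]
grip_width: 0.0139
grasp_force: 30.0
```

Emit:
apply_moves(
  steps=[
    [0,0,0,0,0,0],
    [0,0,0,0,0,0],
    [0,0,0,0,0,0],
    [0,0,0,0,0,0],
    [0,0,0,0,0,0],
    [-0.2,0,1,0,0,0],
    [-0.5,-0.2,3,0,0,0],
    [-0.5,-0.2,3,0,0,0],
    [-0.5,-0.2,3,0,0,0],
    [-0.5,-0.2,3,0,0,0],
    [0,-4,2,0,0,0],
    [0,-5,0,0,0,0],
    [0,-5,0,0,0,0],
    [0,-4,0,0,0,0],
    [0,0,0,0,0,0],
  ],
  jaw=1,
)

```text
time: 42.28
tcp_pos: [0.3923, 0.0505, 0.2015]
ee_rot: [0.981, 0.174, 0.087, -0.012]
force: [0.6, 0.4, 0.4]
grip_width: 0.094
grasp_force: 0.0
```

```bash
python3 d.py g9; python3 - <<'E'
from h import *
for n in("top","side"):
    p=cams.camera(n); print(fit(p,"scoop",SCOOP,(.469,.264,.37)))
    for t in("block_1","waste_pot","small_bottle","carton","timer","white_bottle"): print(t,[(np.round(r["centre"],3).tolist(),round(r["confidence"],2)) for r in spot_point(p,t)][:4])
E
```

```text
top scoop [([0.472, 0.26, -0.001], 0.92), ([0.587, 0.094, 0.001], 0.36)]
top scoop_grip [([0.413, 0.24, 0.071], 0.67), ([0.502, 0.272, -0.002], 0.44), ([0.456, -0.181, 0.004], 0.4)]
top scoop_lip [([0.502, 0.274, -0.005], 0.75)]
top tablet_1 [([0.456, -0.182, 0.0], 0.57), ([0.455, -0.199, 0.02], 0.5), ([0.47, -0.211, 0.016], 0.37)]
top tray_round [([0.568, -0.051, 0.003], 0.58), ([0.454, -0.198, 0.02], 0.15)]
top tray_square []
side scoop [([0.47, 0.264, 0.004], 0.49), ([0.47, -0.208, -0.002], 0.27)]
side scoop_grip [([0.409, 0.237, 0.075], 0.52)]
side scoop_lip [([0.499, 0.27, -0.003], 0.75)]
side tablet_1 []
side tray_round [([0.575, -0.051, -0.0], 0.55)]
side tray_square [([0.554, 0.082, -0.002], 0.84)]
42.975 [0.39218321 0.05291495 0.20071637] yaw 0.3571498952941856 toolz [ 0.16445088  0.05597815 -0.98479559] [-0.11780739 -0.10223976  1.96252555  0.08313662  1.12482694  1.06539651] [-0.26104487 -0.15214609 -0.21844272] 0.09417472394892468 0.0
([0.4688, 0.2585, 0.3928], np.float64(58.7), np.float64(395.0), 0.57)
block_1 [([0.557, 0.094, 0.001], 0.56), ([0.608, 0.087, 0.002], 0.48), ([0.587, 0.096, 0.006], 0.42)]
waste_pot [([0.467, -0.21, 0.0], 0.87)]
small_bottle [([0.459, -0.41, 0.005], 0.64)]
carton [([0.5, -0.488, 0.0], 0.77)]
timer [([0.47, 0.518, 0.002], 0.91)]
white_bottle [([0.483, 0.418, 0.004], 0.72)]
([0.4666, 0.2621, 0.6553], np.float64(152.4), np.float64(204.0), 0.72)
block_1 [([0.56, 0.092, 0.006], 0.5), ([0.585, 0.097, 0.002], 0.37), ([0.612, 0.084, 0.005], 0.37)]
waste_pot [([0.468, -0.209, -0.005], 0.76)]
small_bottle []
carton []
timer []
white_bottle [([0.483, 0.418, 0.002], 0.57)]
```

All checks agree: three tablets in the pot, the blocks, pot and bystanders unmoved, and the scoop flat on the worktop and released.

```bash
python3 -c "
from cell import arm
print(arm.job_done())"
```

```text
the job is handed in; nothing more can be done
None
```

The job is handed in: all three round tablets are in the upright blue pot, the square blocks and surrounding things are where they were, and the scoop stands released on its flat bottom on the worktop.

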